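# Snap the spice jar into the empty rack clip

### The arm

A 7-joint arm with a two-finger parallel gripper is mounted at the origin on a cart in front of the work surface, level with it; the furniture and walls round the work are solid. World frame = base frame: x ahead of the robot, y to its left, z up, the work surface at z = 0. Lengths are in m, angles in rad, forces in N, time in s.
With the tool pointing down it reaches from about 0.4 to 0.85 m from the base axis. Payload 4.5 kg.
Tool frame: the origin (TCP) lies between the finger pads; the fingertips stand r.tip_reach ahead of it and the grasp point (between the pads) lies 11 mm behind it (r.tip_reach is the distance from the TCP to the fingertips, in m); z points along the fingers, y is the line along which they close (so a half turn about z gives the same grasp; the last joint's range is limited). The gripper opens to 88 mm and grips with 3 to 60 N. Pads are 18 mm wide; open, the fingers measure 123 mm over their backs; the gripper's body (75 mm by 187 mm) begins 45 mm behind the grasp point.
Start: joints at [1.345, 0.689, -0.195, 1.565, 0.157, 0.902, -0.215], TCP at [0.161, -0.604, 0.214] pointing down, gripper open.
Joint ranges: [-3.01, 3.01], [-0.46, 2.08], [-1.47, 1.51], [0.13, 2.56], [-1, 4.14], [0.04, 2.09], [-2.66, 2.66]. Speed limits (rad/s): [2.57, 2.57, 3.14, 3.14, 3.14, 3.14, 3.14].

### API

Orientations are given as a unit quaternion [x, y, z, w].
In Python, from plant import r, vision, workorder gives the robot as it stands.
- The arm moves only by the tool drive_tool, never from a script. Its argument "targets" is a list of rows, each an object of numbers: "tx", "ty", "tz": the shift along the world's x, y, z in units of 0.03 m (1.0 is 0.03 m); "wx", "wy", "wz": the turn, a rotation vector about the world's x, y, z in units of 60 degrees (1.0 is 60 degrees); "claw": the opening, from -1 (shut) to 1 (fully open). A call has exactly 8 rows; each row shifts and turns the commanded pose from where the row before left it; what a row does not reach is not made up. A row lasts 1/10 s, in which the tool goes at most 50 mm and 8.59 degrees, less where a joint would pass 70% of its speed; a pose out of reach is approached as far as the arm can. A call with a number of a shift or a turn outside -1 to 1 is refused whole. A call with a gripper value outside its range is refused whole. The fingers move at their own pace and stop on an object; "force" is the grip in N (left out, the last holds). Time passes only in rows, so rows that do not move let the fingers close, or fill a call up. It gives the time, the measured TCP pose, the force, the opening and the grip force at its end, in the units of the state.
- r.get_state(): the state, without advancing time (a new reading comes with each control period).
- vision.snapshot(name): name is "scene" or "side" or "wrist"; returns a dict with "image" (420x560x3 uint8, blue, green, red), "range_z" (420x560 float32, m along the optical axis (not along the pixel's ray), 0 where there is no reading), "K" (3x3 intrinsics, pixels), "cam_to_world" (4x4, takes a point from camera to world coordinates). Camera axes: x right, y up, looking along -z (the intrinsics and any distortion apply to the point x, -y, -z); pixel columns grow to the right and rows downward; lengths in m; the calibration is good to about 2 mm. The wrist camera is an equidistant fisheye: a pixel r from the principal point sees the ray r / f radians off the axis. A picture is of the moment at which its call begins.
- workorder.finish_job(): hands the job in; it is judged then, once.
The state is a dict: "clock": time; "q": joint angles; "qd": joint speeds; "joint_torque": joint torques, N m; "tool_pos": TCP position; "eef_rot": TCP orientation; "contact_force": force on the tool from outside, world axes, zero at the start; "moment": the same for the moment, N m; "opening": opening from 0.0 (shut) to 1.0 (fully open); "finger_force": force on a finger pad.
Only numpy, scipy, OpenCV 4.12 (cv2) and the standard library are available. Lean on these libraries where they do the work, as an engineer would, in place of code of your own. Each camera call takes 0.05 s, during which the arm holds its last target. There are 200 camera calls.

### The job

Put the loose green-labelled spice jar away in the spice rack: keeping it upright and at the height at which it stands on the worktop, push it sideways through the open front of the one empty spring clip until it snaps in against the back, then let go. Leave the two jars already in the rack in their clips.

Things in the scene. Friction and masses are not known exactly. Their poses are not given: they have to be found in the camera images.
- jar_centre (a point): centre, half-way up, of the loose spice jar with the green label and a white cap with green on top (nearly round, body 41 to 43 mm across, cap 43 mm diameter, 100 mm tall, about 0.11 kg). The cap is its top 20 mm. z axis up along the jar. It stands on the worktop, so this point starts 50 mm above it; any grasp yaw will do.
- clip_seat (a point): where the green-labelled jar's centre must end: the empty clip's centre, 50 mm above the worktop. x axis points level from the open front into the clip, y along the row, z up. Flared mouth at x = -30 mm, 68 mm wide; lips at x = -17 mm, 36 mm apart, spring open as the jar is pushed along +x (3 to 10 N), then close round it. Back stop at x = +24 mm.
- rack: fixed spice rack on the worktop: dark wooden board 335 mm long, 80 mm high, with three steel spring clips 105 mm apart on its front; which is empty varies. Jars stand on the worktop itself, no ledge. Each clip's two jaws flank the jar 43 to 61 mm above the worktop: hold the jar above that, by the cap. Origin on the worktop under the middle clip's centre, axes as for the clip.
- jar_b_centre (a point): centre of the spice jar with a mustard-yellow cap and a brown and red label (44 mm wide, 100 mm tall) that stands in another clip of the rack; point 50 mm above the worktop. Leave it there.
- jar_c_centre (a point): centre of the spice jar with a mustard-yellow cap and a light brown label (44 mm wide, 100 mm tall) that stands in the third clip of the rack; point 50 mm above the worktop. Leave it there.
There are look-alikes about, which are no part of the job. What is shaped like the part that bears jar_centre but purple is not meant.

How it is judged:
By the outcome, as a careful person would: the job done as asked, in the order asked, and still so for the second after the job is handed in, with the robot touching nothing.
It also fails if it takes over 38 s, if anything falls off the work surface, if the arm or the gripper's body presses on something with over 40 N, if the wrist force passes 120 N, or if a joint passes its speed limit or range.

## Working session

There is one attempt and no reset: what is moved stays moved. The work goes in short steps, Python scripts to look and compute and a tool call to move; the robot and the scene stay as the last step left them, time stands still between calls to the robot, and variables do not carry over. Pictures are saved under pics/ and viewed, at most 10 in all, crops included, and the job is handed in when it is done.

Besides the shell and the picture viewer there is one more tool, called after "Request:" as name(argument=value, ...), one argument or row to a line, values as JSON. drive_tool: Moves the arm, as the interface text tells. Its arguments: {"type":"object","properties":{"targets":{"type":"array","items":{"type":"object","properties":{"tx":{"type":"number"},"ty":{"type":"number"},"tz":{"type":"number"},"wx":{"type":"number"},"wy":{"type":"number"},"wz":{"type":"number"},"claw":{"type":"number"}}}},"force":{"type":"number"}},"required":["targets"]}

```bash
mkdir -p pics
cat > h.py <<'E'
import numpy as np, cv2
from plant import r, vision, workorder
def snap(n,f):
    s=vision.snapshot(n); cv2.imwrite(f'pics/{f}.png',s['image']); np.savez(f'pics/{f}.npz',**{k:np.array(v) for k,v in s.items()}); return s
def load(f): return np.load(f'pics/{f}.npz')
def pt(s,u,v,z=None):
    K=s['K'];T=s['cam_to_world'];d=np.array([(u-K[0,2])/K[0,0],-(v-K[1,2])/K[1,1],-1.0])
    if z is None:
        return (T@np.r_[d*s['range_z'][int(round(v)),int(round(u))],1])[:3]
    w=T[:3,:3]@d; return T[:3,3]+w*(z-T[2,3])/w[2]
E
python3 - <<'E'
from h import *
a=snap('scene','scene1');b=snap('side','side1')
print(a['K'],b['K'],a['cam_to_world'],b['cam_to_world'],a.keys());s=r.get_state();print(s['tool_pos'],s['eef_rot'],s['clock'],s['opening'],r.tip_reach)
E
```

```text
[[403.11633922   0.         279.668018  ]
 [  0.         403.11633922 207.39450321]
 [  0.           0.           1.        ]] [[385.24530836   0.         282.05559871]
 [  0.         385.24530836 201.76247433]
 [  0.           0.           1.        ]] [[-7.50976707e-01  4.42608713e-01 -4.90032156e-01 -1.78637822e-02]
 [-6.60328509e-01 -5.02810072e-01  5.57806680e-01  6.21598722e-01]
 [ 4.96993108e-04  7.42482026e-01  6.69865803e-01  7.77668063e-01]
 [ 0.00000000e+00  0.00000000e+00  0.00000000e+00  1.00000000e+00]] [[-0.99928864  0.01007383 -0.036342    0.46354833]
 [-0.03533045 -0.58712272  0.80872657  0.74135338]
 [-0.01319024  0.80943525  0.58706097  0.56655114]
 [ 0.          0.          0.          1.        ]] dict_keys(['image', 'range_z', 'K', 'cam_to_world'])
[ 0.1603089  -0.60344911  0.21350102] [ 9.91574565e-01  1.29534480e-01 -1.91762847e-04 -8.15361421e-04] 0.1 1.0000364084134612 0.008
```

View pics/scene1.png

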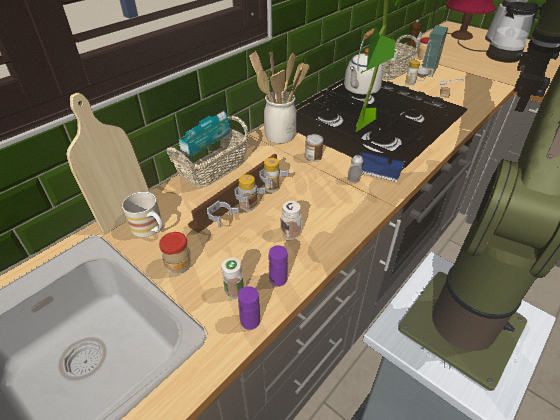

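View pics/side1.png

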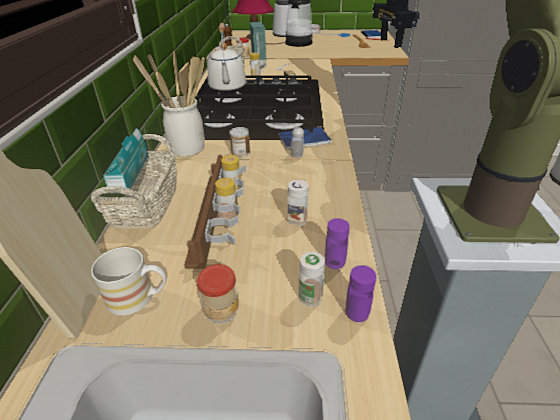

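The scene picture shows the candidates. A white-capped jar with a green mark is at scene (232,278) / side (312,280). A white-capped jar with a dark and red label is at (290,220) / (298,203), and two purple look-alikes are at (249,308) and (278,267). The first fits the description (green label, green on the cap). The empty clip is the one nearest the sink, at scene (220,212) / side (220,230). I'll confirm in one enlarged crop.

Run:
```python
from h import *
a=load('scene1')['image'][170:320,180:305];b=load('side1')['image'][145:320,180:380]
A=cv2.resize(a,None,fx=3,fy=3,interpolation=cv2.INTER_CUBIC);B=cv2.resize(b,None,fx=2,fy=2,interpolation=cv2.INTER_CUBIC)
c=np.zeros((450,375+400,3),np.uint8);c[:450,:375]=A;c[:350,375:]=B
cv2.imwrite('pics/crop1.png',c)
```

```text
(no output)
```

View pics/crop1.png

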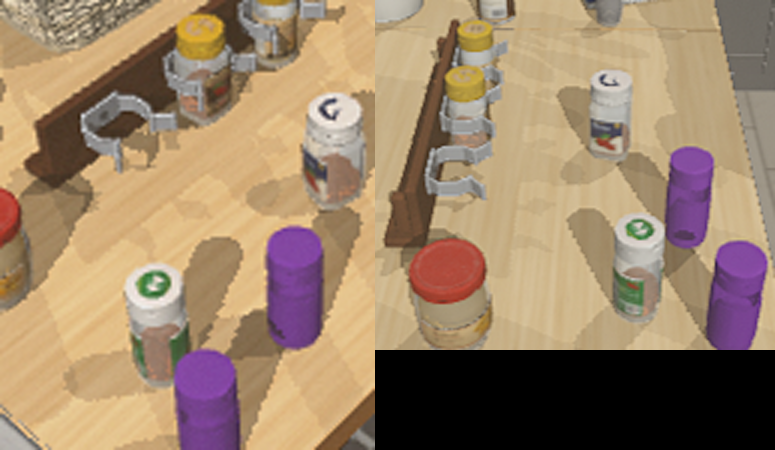

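The crop confirms it: the green-labelled jar has its cap top at scene (231.3,264.7) / side (311.5,260), with a purple jar close on its front side. The empty clip is open towards the worktop front. Next I measure from both views.

```bash
cat > m.py <<'E'
from h import *
from scipy.optimize import least_squares
def cloud(s):
    K=s['K'];v,u=np.mgrid[:420,:560];d=s['range_z'];P=np.stack([(u-K[0,2])/K[0,0]*d,-(v-K[1,2])/K[1,1]*d,-d,np.ones_like(d)],-1)@s['cam_to_world'].T
    return P[...,:3]
def tri(a,b,pa,pb):
    A=[];y=[]
    for s,(u,v) in((a,pa),(b,pb)):
        o=s['cam_to_world'][:3,3];w=pt(s,u,v,0)-o;w/=np.linalg.norm(w);M=np.eye(3)-np.outer(w,w);A.append(M);y.append(M@o)
    x,res,_,_=np.linalg.lstsq(np.vstack(A),np.hstack(y),rcond=None);return x,res**.5
def circ(P,c0,zr,rad,R=.03):
    m=(P[...,2]>zr[0])&(P[...,2]<zr[1])&(np.hypot(P[...,0]-c0[0],P[...,1]-c0[1])<R)
    Q=P[m];f=least_squares(lambda c:np.hypot(Q[:,0]-c[0],Q[:,1]-c[1])-rad,c0[:2],loss='soft_l1',f_scale=.001);return f.x,len(Q),np.sqrt(np.mean(f.fun**2))
E
python3 - <<'E'
from m import *
a,b=load('scene1'),load('side1')
print('cap tri',tri(a,b,(231.3,264.7),(311.5,260)))
PA,PB=cloud(a),cloud(b)
print('table z',PA[320,190],PB[300,270])
for n,pa,pb in(('green',(231,265),(311,260)),('b',(247,180),(225,185)),('c',(271,163),(231,161)),('white',(290,207),(298,185)),('pur1',(249,292),(362,273)),('pur2',(278,250),(338,225))):
    for N,P,s,p in(('sc',PA,a,pa),('sd',PB,b,pb)):
        c=P[p[1],p[0]]; 
        # top: points in top 4mm, centroid; side: circle fit
        m=(np.abs(P[...,2]-c[2])<.004)&(np.hypot(P[...,0]-c[0],P[...,1]-c[1])<.035)
        t=P[m];mid=(t.max(0)+t.min(0))/2
        print(n,N,c.round(4),'topmid',mid.round(4),t.mean(0).round(4),'circ',circ(P,mid,(.082,.096),.0215))
# board: points
for N,P,reg in(('sc',PA,(slice(150,240),slice(180,290))),('sd',PB,(slice(150,270),slice(180,250)))):
    Q=P[reg].reshape(-1,3);im=(a if N=='sc' else b)['image'][reg].reshape(-1,3).astype(int)
    m=(im.sum(1)<170)&(Q[:,2]>.03)&(Q[:,2]<.09);Q=Q[m]
    vx=cv2.fitLine(Q[:,:2].astype(np.float32),cv2.DIST_HUBER,0,.001,.001).ravel();print(N,len(Q),vx,np.degrees(np.arctan2(vx[1],vx[0])),Q.min(0),Q.max(0))
# clip metal: gray points near empty clip
for N,P,s in(('sc',PA,a),('sd',PB,b)):
    im=s['image'].astype(int);sat=im.max(2)-im.min(2)
    reg=np.zeros((420,560),bool)
    reg[(slice(195,235),slice(203,245)) if N=='sc' else (slice(212,248),slice(200,240))]=1
    m=reg&(sat<40)&(P[...,2]>.035)&(P[...,2]<.07)&(im.sum(2)>200)
    print(N,m.sum(),P[m].min(0),P[m].max(0)); np.save(f'pics/clip_{N}.npy',P[m])
E
```

```text
cap tri (array([0.43603427, 0.2642875 , 0.09735053]), array([0.00024101]))
table z [0.45180393 0.38346191 0.00517863] [ 5.10052031e-01  2.70980973e-01 -4.47048676e-04]
green sc [0.434  0.2668 0.1   ] topmid [0.4363 0.2661 0.0988] [0.4355 0.2665 0.0986] circ (array([0.43706199, 0.26523319]), 87, np.float64(0.0012617263297390322))
green sd [0.4371 0.2668 0.1   ] topmid [0.4352 0.2655 0.0997] [0.4351 0.2679 0.1004] circ (array([0.43494304, 0.26478928]), 147, np.float64(0.0007653945273158584))
b sc [0.6187 0.0316 0.099 ] topmid [0.6241 0.0306 0.0988] [0.6221 0.0319 0.0993] circ (array([0.62419333, 0.03051552]), 74, np.float64(0.0013206957576344833))
b sd [0.6195 0.0417 0.1025] topmid [0.6218 0.0308 0.1012] [0.6211 0.032  0.1015] circ (array([0.62186161, 0.02979702]), 113, np.float64(0.0009936451801111801))
c sc [ 0.6218 -0.0689  0.0997] topmid [ 0.628  -0.0731  0.0994] [ 0.6259 -0.0719  0.0994] circ (array([ 0.6287157 , -0.07499849]), 58, np.float64(0.001543592954156883))
c sd [ 0.6211 -0.0623  0.103 ] topmid [ 0.6254 -0.0747  0.1016] [ 0.6249 -0.0732  0.1018] circ (array([ 0.62588304, -
[... 761 characters left out ...]
993] [0.3834 0.172  0.0989] circ (array([0.38503664, 0.17018196]), 82, np.float64(0.0009818645712641526))
pur2 sd [0.3837 0.1734 0.1012] topmid [0.3827 0.1712 0.1001] [0.3826 0.1729 0.1006] circ (array([0.38255045, 0.16971809]), 124, np.float64(0.0008941689572448202))
sc 265 [ 0.04262605 -0.9990911   0.6518025   0.05914707] -87.55696 [ 0.60079625 -0.13390251  0.03030076] [0.9027392  0.19504466 0.07744608]
sd 38 [ 0.03638545 -0.99933785  0.65121716  0.01030304] -87.9148 [ 0.64550791 -0.11540946  0.03336504] [0.68473587 0.16821419 0.08014339]
sc 358 [0.58509056 0.04963846 0.03517217] [0.65256315 0.16988174 0.06630347]
sd 521 [0.58463147 0.06333854 0.0390795 ] [0.64850049 0.1706521  0.06962242]
```

Run:
```python
from m import *
for N in('sc','sd'):
    Q=np.load(f'pics/clip_{N}.npy');th=np.radians(2.3);R=np.array([[np.cos(th),np.sin(th)],[-np.sin(th),np.cos(th)]])
    L=(Q[:,:2]-[.6187,.1352])@R.T;m=(np.abs(L[:,1])<.045)&(L[:,0]<.03);L=L[m];Z=Q[m,2]
    print(N,len(L),'z',np.percentile(Z,[2,98]),'x',np.percentile(L[:,0],[1,99]))
    for lo in np.arange(-.034,.026,.006):
        k=(L[:,0]>=lo)&(L[:,0]<lo+.006);y=L[k,1]
        if k.sum()>3:print(round(lo*1e3),k.sum(),'left',np.round(y[y>0].min()*1e3 if (y>0).any() else 0),np.round(y.max()*1e3),'right',np.round(y.min()*1e3),np.round(y[y<0].max()*1e3 if (y<0).any() else 0))
```

```text
sc 287 z [0.04099391 0.06458128] x [-0.03209279  0.02937996]
-34 20 left 32.0 36.0 right -35.0 -30.0
-28 19 left 28.0 33.0 right -36.0 -26.0
-22 29 left 19.0 26.0 right -27.0 -19.0
-16 14 left 19.0 25.0 right -25.0 -20.0
-10 19 left 23.0 29.0 right -29.0 -27.0
-4 18 left 27.0 31.0 right -31.0 -27.0
2 15 left 28.0 32.0 right -29.0 -28.0
8 19 left 29.0 31.0 right -30.0 -27.0
14 18 left 27.0 30.0 right -30.0 -24.0
20 60 left 0.0 25.0 right -27.0 -0.0
sd 518 z [0.04404975 0.06719788] x [-0.03247765  0.02838853]
-34 40 left 32.0 37.0 right -37.0 -30.0
-28 40 left 27.0 32.0 right -31.0 -25.0
-22 46 left 16.0 27.0 right -29.0 -19.0
-16 45 left 21.0 28.0 right -26.0 -19.0
-10 42 left 24.0 31.0 right -30.0 -25.0
-4 46 left 26.0 31.0 right -31.0 -28.0
2 39 left 26.0 31.0 right -31.0 -27.0
8 44 left 27.0 31.0 right -31.0 -27.0
14 42 left 23.0 31.0 right -30.0 -21.0
20 87 left 1.0 26.0 right -26.0 -2.0
```

Request:
drive_tool(
  targets=[
    {"tx": 1, "ty": 1, "wz": -0.026, "claw": 1},
    {"tx": 1, "ty": 1, "wz": -0.026, "claw": 1},
    {"tx": 1, "ty": 1, "wz": -0.026, "claw": 1},
    {"tx": 1, "ty": 1, "wz": -0.026, "claw": 1},
    {"tx": 1, "ty": 1, "wz": -0.026, "claw": 1},
    {"tx": 1, "ty": 1, "wz": -0.026, "claw": 1},
    {"tx": 1, "ty": 1, "wz": -0.026, "claw": 1},
    {"tx": 1, "ty": 1, "wz": -0.026, "claw": 1},
  ],
)

```text
validation failed for argument at $.ta...
```

The clip's own points confirm the seat at (0.618, 0.135) with yaw 2.3°. The move was refused, so I'll try again with every key given.

Request:
drive_tool(
  targets=[
    {"tx": 1.0, "ty": 1.0, "tz": 0.0, "wx": 0.0, "wy": 0.0, "wz": -0.026, "claw": 1.0},
    {"tx": 1.0, "ty": 1.0, "tz": 0.0, "wx": 0.0, "wy": 0.0, "wz": -0.026, "claw": 1.0},
    {"tx": 1.0, "ty": 1.0, "tz": 0.0, "wx": 0.0, "wy": 0.0, "wz": -0.026, "claw": 1.0},
    {"tx": 1.0, "ty": 1.0, "tz": 0.0, "wx": 0.0, "wy": 0.0, "wz": -0.026, "claw": 1.0},
    {"tx": 1.0, "ty": 1.0, "tz": 0.0, "wx": 0.0, "wy": 0.0, "wz": -0.026, "claw": 1.0},
    {"tx": 1.0, "ty": 1.0, "tz": 0.0, "wx": 0.0, "wy": 0.0, "wz": -0.026, "claw": 1.0},
    {"tx": 1.0, "ty": 1.0, "tz": 0.0, "wx": 0.0, "wy": 0.0, "wz": -0.026, "claw": 1.0},
    {"tx": 1.0, "ty": 1.0, "tz": 0.0, "wx": 0.0, "wy": 0.0, "wz": -0.026, "claw": 1.0},
  ],
  force=20,
)

```text
clock: 0.9
tool_pos: [0.4014, -0.3625, 0.214]
eef_rot: [1.0, 0.02, -0.0, -0.0]
contact_force: [-0.5, -0.7, 0.3]
opening: 0.999
finger_force: 0.0
```

Request:
drive_tool(
  targets=[
    {"tx": 0.2, "ty": 1.0, "tz": 0.0, "wx": 0.0, "wy": 0.0, "wz": 0.0, "claw": 1.0},
    {"tx": 0.2, "ty": 1.0, "tz": 0.0, "wx": 0.0, "wy": 0.0, "wz": 0.0, "claw": 1.0},
    {"tx": 0.2, "ty": 1.0, "tz": 0.0, "wx": 0.0, "wy": 0.0, "wz": 0.0, "claw": 1.0},
    {"tx": 0.2, "ty": 1.0, "tz": 0.0, "wx": 0.0, "wy": 0.0, "wz": 0.0, "claw": 1.0},
    {"tx": 0.2, "ty": 1.0, "tz": 0.0, "wx": 0.0, "wy": 0.0, "wz": 0.0, "claw": 1.0},
    {"tx": 0.2, "ty": 1.0, "tz": 0.0, "wx": 0.0, "wy": 0.0, "wz": 0.0, "claw": 1.0},
    {"tx": 0.2, "ty": 1.0, "tz": 0.0, "wx": 0.0, "wy": 0.0, "wz": 0.0, "claw": 1.0},
    {"tx": 0.2, "ty": 1.0, "tz": 0.0, "wx": 0.0, "wy": 0.0, "wz": 0.0, "claw": 1.0},
  ],
)

```text
clock: 1.7
tool_pos: [0.4485, -0.1228, 0.2141]
eef_rot: [1.0, 0.021, -0.0, -0.0]
contact_force: [0.1, 0.0, -0.0]
opening: 1.002
finger_force: 0.0
```

Request:
drive_tool(
  targets=[
    {"tx": 0.0, "ty": 1.0, "tz": 0.0, "wx": 0.0, "wy": 0.0, "wz": 0.0, "claw": 1.0},
    {"tx": 0.0, "ty": 1.0, "tz": 0.0, "wx": 0.0, "wy": 0.0, "wz": 0.0, "claw": 1.0},
    {"tx": 0.0, "ty": 1.0, "tz": 0.0, "wx": 0.0, "wy": 0.0, "wz": 0.0, "claw": 1.0},
    {"tx": 0.0, "ty": 1.0, "tz": 0.0, "wx": 0.0, "wy": 0.0, "wz": 0.0, "claw": 1.0},
    {"tx": 0.0, "ty": 1.0, "tz": 0.0, "wx": 0.0, "wy": 0.0, "wz": 0.0, "claw": 1.0},
    {"tx": 0.0, "ty": 1.0, "tz": 0.0, "wx": 0.0, "wy": 0.0, "wz": 0.0, "claw": 1.0},
    {"tx": 0.0, "ty": 1.0, "tz": 0.0, "wx": 0.0, "wy": 0.0, "wz": 0.0, "claw": 1.0},
    {"tx": 0.0, "ty": 1.0, "tz": 0.0, "wx": 0.0, "wy": 0.0, "wz": 0.0, "claw": 1.0},
  ],
)

```text
clock: 2.5
tool_pos: [0.4482, 0.1171, 0.2141]
eef_rot: [1.0, 0.021, -0.0, 0.0]
contact_force: [0.3, -0.4, 0.9]
opening: 1.001
finger_force: 0.0
```

Request:
drive_tool(
  targets=[
    {"tx": -0.1, "ty": 1.0, "tz": 0.0, "wx": 0.0, "wy": 0.0, "wz": 0.0, "claw": 1.0},
    {"tx": -0.1, "ty": 1.0, "tz": 0.0, "wx": 0.0, "wy": 0.0, "wz": 0.0, "claw": 1.0},
    {"tx": -0.1, "ty": 1.0, "tz": 0.0, "wx": 0.0, "wy": 0.0, "wz": 0.0, "claw": 1.0},
    {"tx": -0.1, "ty": 1.0, "tz": 0.0, "wx": 0.0, "wy": 0.0, "wz": 0.0, "claw": 1.0},
    {"tx": 0.0, "ty": 0.93, "tz": 0.0, "wx": 0.0, "wy": 0.0, "wz": 0.0, "claw": 1.0},
    {"tx": 0.0, "ty": 0.0, "tz": -1.0, "wx": 0.0, "wy": 0.0, "wz": 0.0, "claw": 1.0},
    {"tx": 0.0, "ty": 0.0, "tz": -1.0, "wx": 0.0, "wy": 0.0, "wz": 0.0, "claw": 1.0},
    {"tx": 0.0, "ty": 0.0, "tz": 0.0, "wx": 0.0, "wy": 0.0, "wz": 0.0, "claw": 1.0},
  ],
)

```text
clock: 3.3
tool_pos: [0.434, 0.2625, 0.1512]
eef_rot: [1.0, 0.021, -0.003, 0.002]
contact_force: [0.3, 0.1, 1.2]
opening: 1.004
finger_force: 0.0
```

Run:
```python
from m import *
w=snap('wrist','wrist1');T=w['cam_to_world'];K=w['K']
def proj(p):
    c=T[:3,:3].T@(np.array(p)-T[:3,3]);x,y,z=c[0],-c[1],-c[2];h=np.hypot(x,y);t=np.arctan2(h,z);return K[0,0]*t*x/h+K[0,2],K[1,1]*t*y/h+K[1,2]
q=np.linspace(0,2*np.pi,40)
im=w['image'].copy()
for a in q:
    u,v=proj((.436+.0215*np.cos(a),.265+.0215*np.sin(a),.1));cv2.circle(im,(int(round(u)),int(round(v))),0,(0,0,255),-1)
print(proj((.436,.265,.1)));cv2.imwrite('pics/wrist1o.png',im);print(r.get_state()['tool_pos'])
```

```text
(np.float64(277.95351418705417), np.float64(214.80696882879838))
[0.43525736 0.26299809 0.1530173 ]
```

View pics/wrist1o.png

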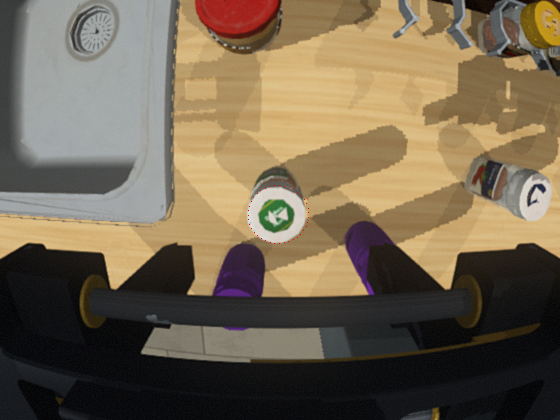

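The wrist picture shows the measured cap circle (red dots) exactly on the green-topped white cap at (278,215), and the fingers clear of both purple jars. I go down and grasp the cap.

Request:
drive_tool(
  targets=[
    {"tx": 0.0, "ty": 0.05, "tz": -0.8, "wx": 0.0, "wy": 0.0, "wz": 0.0, "claw": 1.0},
    {"tx": 0.0, "ty": 0.0, "tz": -0.8, "wx": 0.0, "wy": 0.0, "wz": 0.0, "claw": 1.0},
    {"tx": 0.0, "ty": 0.0, "tz": -0.5, "wx": 0.0, "wy": 0.0, "wz": 0.0, "claw": 1.0},
    {"tx": 0.0, "ty": 0.0, "tz": -0.3, "wx": 0.0, "wy": 0.0, "wz": 0.0, "claw": 1.0},
    {"tx": 0.0, "ty": 0.0, "tz": 0.0, "wx": 0.0, "wy": 0.0, "wz": 0.0, "claw": 1.0},
    {"tx": 0.0, "ty": 0.0, "tz": 0.0, "wx": 0.0, "wy": 0.0, "wz": 0.0, "claw": 1.0},
    {"tx": 0.0, "ty": 0.0, "tz": 0.0, "wx": 0.0, "wy": 0.0, "wz": 0.0, "claw": 1.0},
    {"tx": 0.0, "ty": 0.0, "tz": 0.0, "wx": 0.0, "wy": 0.0, "wz": 0.0, "claw": 1.0},
  ],
)

```text
clock: 4.15
tool_pos: [0.4371, 0.2657, 0.0831]
eef_rot: [1.0, 0.021, 0.001, -0.0]
contact_force: [-0.4, 0.8, -0.0]
opening: 1.002
finger_force: 0.0
```

Request:
drive_tool(
  targets=[
    {"tx": 0.0, "ty": 0.0, "tz": -0.12, "wx": 0.0, "wy": 0.0, "wz": 0.0, "claw": 1.0},
    {"tx": 0.0, "ty": 0.0, "tz": 0.0, "wx": 0.0, "wy": 0.0, "wz": 0.0, "claw": -1.0},
    {"tx": 0.0, "ty": 0.0, "tz": 0.0, "wx": 0.0, "wy": 0.0, "wz": 0.0, "claw": -1.0},
    {"tx": 0.0, "ty": 0.0, "tz": 0.0, "wx": 0.0, "wy": 0.0, "wz": 0.0, "claw": -1.0},
    {"tx": 0.0, "ty": 0.0, "tz": 0.0, "wx": 0.0, "wy": 0.0, "wz": 0.0, "claw": -1.0},
    {"tx": 0.0, "ty": 0.0, "tz": 0.0, "wx": 0.0, "wy": 0.0, "wz": 0.0, "claw": -1.0},
    {"tx": 0.0, "ty": 0.0, "tz": 0.0, "wx": 0.0, "wy": 0.0, "wz": 0.0, "claw": -1.0},
    {"tx": 0.0, "ty": 0.0, "tz": 0.0, "wx": 0.0, "wy": 0.0, "wz": 0.0, "claw": -1.0},
  ],
  force=30,
)

```text
clock: 4.95
tool_pos: [0.4366, 0.2654, 0.0787]
eef_rot: [1.0, 0.021, 0.0, 0.0]
contact_force: [-0.6, 0.6, 0.4]
opening: 0.39
finger_force: 0.0
```

Run:
```python
from m import *
w=snap('wrist','wrist2');a=snap('scene','scene2');b=snap('side','side2');s=r.get_state();print({k:np.round(s[k],3) for k in('clock','tool_pos','opening','finger_force','contact_force')})
A=cv2.resize(a['image'][200:320,170:310],None,fx=2.8,fy=2.8);B=cv2.resize(b['image'][200:320,240:380],None,fx=2.8,fy=2.8)
cv2.imwrite('pics/crop2.png',np.hstack([A,B]))
```

```text
{'clock': np.float64(5.1), 'tool_pos': array([0.437, 0.265, 0.079]), 'opening': np.float64(0.248), 'finger_force': np.float64(0.0), 'contact_force': array([0.058, 0.285, 0.592])}
```

View pics/crop2.png

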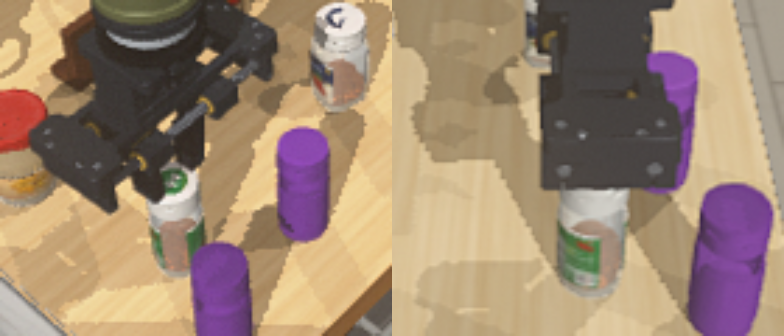

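The crop shows the jar still upright at its place under the gripper, with the fingers either side of the cap and still closing. I'll let them finish.

Request:
drive_tool(
  targets=[
    {"tx": 0.0, "ty": 0.0, "tz": 0.0, "wx": 0.0, "wy": 0.0, "wz": 0.0, "claw": -1.0},
    {"tx": 0.0, "ty": 0.0, "tz": 0.0, "wx": 0.0, "wy": 0.0, "wz": 0.0, "claw": -1.0},
    {"tx": 0.0, "ty": 0.0, "tz": 0.0, "wx": 0.0, "wy": 0.0, "wz": 0.0, "claw": -1.0},
    {"tx": 0.0, "ty": 0.0, "tz": 0.0, "wx": 0.0, "wy": 0.0, "wz": 0.0, "claw": -1.0},
    {"tx": 0.0, "ty": 0.0, "tz": 0.0, "wx": 0.0, "wy": 0.0, "wz": 0.0, "claw": -1.0},
    {"tx": 0.0, "ty": 0.0, "tz": 0.0, "wx": 0.0, "wy": 0.0, "wz": 0.0, "claw": -1.0},
    {"tx": 0.0, "ty": 0.0, "tz": 0.0, "wx": 0.0, "wy": 0.0, "wz": 0.0, "claw": -1.0},
    {"tx": 0.0, "ty": 0.0, "tz": 0.0, "wx": 0.0, "wy": 0.0, "wz": 0.0, "claw": -1.0},
  ],
  force=30,
)

```text
clock: 5.9
tool_pos: [0.4366, 0.2653, 0.0787]
eef_rot: [1.0, 0.021, 0.0, 0.0]
contact_force: [0.0, 0.6, -0.9]
opening: 0.004
finger_force: 0.0
```

Run:
```python
from m import *
w=snap('wrist','wrist3');a=snap('scene','scene3');s=r.get_state();print({k:np.round(s[k],3) for k in('clock','tool_pos','eef_rot','opening','finger_force','contact_force')})
A=cv2.resize(a['image'][200:320,170:310],None,fx=2.8,fy=2.8);B=cv2.resize(w['image'][120:330,150:395],(392,336))
cv2.imwrite('pics/crop3.png',np.hstack([A,B]))
```

```text
{'clock': np.float64(6.0), 'tool_pos': array([0.437, 0.265, 0.079]), 'eef_rot': array([1.   , 0.021, 0.   , 0.   ]), 'opening': np.float64(0.006), 'finger_force': np.float64(0.0), 'contact_force': array([0.39 , 1.214, 0.288])}
```

View pics/crop3.png

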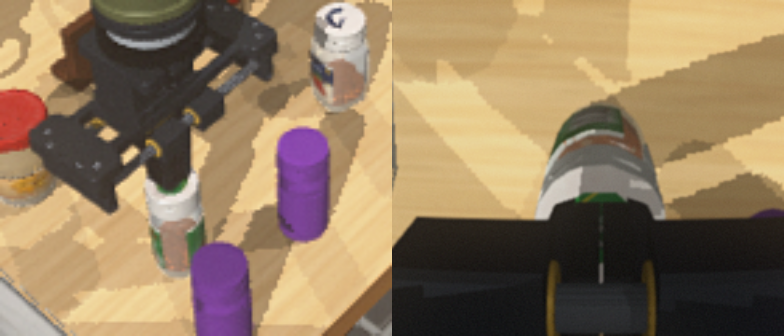

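The crop shows the fingers shut just above the cap (fingertips near crop pixel (170,185), green top still visible beneath). They passed over the jar, which stands unmoved. So the real tips are higher than the stated TCP and reach imply, and I'll measure that by depth.

Run:
```python
from m import *
b=snap('side','side3')
for f in('scene3','side3'):
    s=load(f);P=cloud(s);im=s['image'].astype(int)
    print(f)
    m=(im.sum(2)<200)&(np.hypot(P[...,0]-.4366,P[...,1]-.2653)<.05)&(P[...,2]>.06)&(P[...,2]<.3)
    Q=P[m]
    for z in np.arange(.07,.2,.01):
        k=(Q[:,2]>=z)&(Q[:,2]<z+.01)
        if k.sum():print(round(z,2),k.sum(),Q[k].min(0).round(3),Q[k].max(0).round(3))
    vs,us=np.where(m);i=np.argmax(vs);print('lowest px',us[i],vs[i],P[vs[i],us[i]])
    c=P[264 if f=='scene3' else 260]
    print('cap',circ(P,(.436,.265),(.08,.094),.0215))
w=load('wrist3');T=w['cam_to_world'];print('cam',T[:3,3],load('wrist1')['cam_to_world'][:3,3]);print(w['range_z'][250,270:285])
```

```text
scene3
0.09 2 [0.429 0.266 0.099] [0.429 0.269 0.099]
0.1 21 [0.427 0.254 0.102] [0.436 0.279 0.11 ]
0.11 45 [0.425 0.253 0.11 ] [0.443 0.281 0.12 ]
0.12 42 [0.426 0.252 0.121] [0.443 0.282 0.13 ]
0.13 34 [0.425 0.251 0.131] [0.441 0.283 0.14 ]
0.14 10 [0.426 0.25  0.14 ] [0.434 0.283 0.149]
0.15 2 [0.427 0.249 0.153] [0.428 0.251 0.153]
0.16 5 [0.43  0.257 0.164] [0.436 0.294 0.169]
0.17 73 [0.401 0.235 0.17 ] [0.456 0.309 0.18 ]
0.18 136 [0.401 0.228 0.18 ] [0.457 0.308 0.19 ]
0.19 107 [0.402 0.235 0.19 ] [0.422 0.307 0.2  ]
lowest px 229 267 [0.42617832 0.27895911 0.11053899]
cap (array([0.43673375, 0.26550884]), 87, np.float64(0.000981335138663647))
side3
0.09 1 [0.454 0.274 0.098] [0.454 0.274 0.098]
0.17 4 [0.468 0.257 0.176] [0.468 0.298 0.18 ]
0.18 96 [0.404 0.223 0.181] [0.47  0.299 0.19 ]
0.19 161 [0.403 0.236 0.19 ] [0.47  0.311 0.2  ]
lowest px 301 264 [0.45413577 0.27441614 0.0977453 ]
cap (array([0.43490885, 0.2648145 ]), 144, np.float64(0.0007553992349507934))
cam [0.50417898 0.2692035  0.24836018] [0.50265881 0.26718702 0.32054571]
[0.1504454  0.15135607 0.15233698 0.15299511 0.15231733 0.15079778
 0.15144646 0.15191117 0.15262564 0.15127355 0.15175809 0.15164384
 0.15208237 0.1504765  0.15049843]
```

Depth puts the fingertips at z≈0.105 and the gripper body at z≈0.17, so the reported z is about 34 mm below the truth. x and y are right. I'll open, then go 34 mm lower.

Request:
drive_tool(
  targets=[
    {"tx": 0.0, "ty": 0.0, "tz": 0.3, "wx": 0.0, "wy": 0.0, "wz": 0.0, "claw": 1.0},
    {"tx": 0.0, "ty": 0.0, "tz": 0.0, "wx": 0.0, "wy": 0.0, "wz": 0.0, "claw": 1.0},
    {"tx": 0.0, "ty": 0.0, "tz": 0.0, "wx": 0.0, "wy": 0.0, "wz": 0.0, "claw": 1.0},
    {"tx": 0.0, "ty": 0.0, "tz": 0.0, "wx": 0.0, "wy": 0.0, "wz": 0.0, "claw": 1.0},
    {"tx": 0.0, "ty": 0.0, "tz": 0.0, "wx": 0.0, "wy": 0.0, "wz": 0.0, "claw": 1.0},
    {"tx": 0.0, "ty": 0.0, "tz": 0.0, "wx": 0.0, "wy": 0.0, "wz": 0.0, "claw": 1.0},
    {"tx": 0.0, "ty": 0.0, "tz": 0.0, "wx": 0.0, "wy": 0.0, "wz": 0.0, "claw": 1.0},
    {"tx": 0.0, "ty": 0.0, "tz": 0.0, "wx": 0.0, "wy": 0.0, "wz": 0.0, "claw": 1.0},
  ],
)

```text
clock: 6.85
tool_pos: [0.4366, 0.2653, 0.0876]
eef_rot: [1.0, 0.021, -0.0, 0.0]
contact_force: [0.4, -0.1, -0.1]
opening: 0.705
finger_force: 0.0
```

Request:
drive_tool(
  targets=[
    {"tx": 0.0, "ty": 0.0, "tz": 0.0, "wx": 0.0, "wy": 0.0, "wz": 0.0, "claw": 1.0},
    {"tx": 0.0, "ty": 0.0, "tz": 0.0, "wx": 0.0, "wy": 0.0, "wz": 0.0, "claw": 1.0},
    {"tx": 0.0, "ty": 0.0, "tz": 0.0, "wx": 0.0, "wy": 0.0, "wz": 0.0, "claw": 1.0},
    {"tx": 0.0, "ty": 0.0, "tz": -0.5, "wx": 0.0, "wy": 0.0, "wz": 0.0, "claw": 1.0},
    {"tx": 0.0, "ty": 0.0, "tz": -0.5, "wx": 0.0, "wy": 0.0, "wz": 0.0, "claw": 1.0},
    {"tx": 0.0, "ty": 0.0, "tz": -0.4, "wx": 0.0, "wy": 0.0, "wz": 0.0, "claw": 1.0},
    {"tx": 0.0, "ty": 0.0, "tz": 0.0, "wx": 0.0, "wy": 0.0, "wz": 0.0, "claw": 1.0},
    {"tx": 0.0, "ty": 0.0, "tz": 0.0, "wx": 0.0, "wy": 0.0, "wz": 0.0, "claw": 1.0},
  ],
)

```text
clock: 7.65
tool_pos: [0.4365, 0.2653, 0.0456]
eef_rot: [1.0, 0.021, -0.0, 0.0]
contact_force: [0.0, 0.0, 0.7]
opening: 1.001
finger_force: 0.0
```

Run:
```python
from m import *
for f,n in(('scene4','scene'),('side4','side')):
    s=snap(n,f);P=cloud(s);im=s['image'].astype(int)
    m=(im.sum(2)<200)&(np.abs(P[...,0]-.4366)<.04)&(np.abs(P[...,1]-.2653)<.075)&(P[...,2]>.03)&(P[...,2]<.3)
    Q=P[m];print(f)
    for z in np.arange(.03,.16,.01):
        k=(Q[:,2]>=z)&(Q[:,2]<z+.01)
        if k.sum():print(round(z,2),k.sum(),Q[k].min(0).round(3),Q[k].max(0).round(3))
s=r.get_state();print({k:np.round(s[k],3) for k in('clock','tool_pos','opening','contact_force')})
```

```text
scene4
0.03 4 [0.416 0.254 0.031] [0.419 0.257 0.04 ]
0.04 9 [0.415 0.254 0.043] [0.437 0.288 0.05 ]
0.05 7 [0.415 0.259 0.05 ] [0.439 0.288 0.057]
0.06 2 [0.428 0.22  0.069] [0.446 0.312 0.07 ]
0.07 31 [0.424 0.211 0.071] [0.445 0.322 0.08 ]
0.08 50 [0.423 0.206 0.08 ] [0.445 0.325 0.09 ]
0.09 68 [0.423 0.206 0.09 ] [0.447 0.325 0.1  ]
0.1 31 [0.424 0.205 0.1  ] [0.44  0.324 0.11 ]
0.11 26 [0.428 0.206 0.111] [0.449 0.222 0.119]
0.12 9 [0.428 0.206 0.121] [0.446 0.215 0.128]
0.13 14 [0.4   0.212 0.131] [0.453 0.338 0.14 ]
0.14 92 [0.4   0.192 0.14 ] [0.457 0.339 0.15 ]
0.15 214 [0.399 0.191 0.15 ] [0.457 0.339 0.159]
side4
0.03 1 [0.443 0.285 0.032] [0.443 0.285 0.032]
0.04 1 [0.445 0.283 0.048] [0.445 0.283 0.048]
0.05 1 [0.445 0.285 0.052] [0.445 0.285 0.052]
0.07 7 [0.427 0.22  0.078] [0.444 0.323 0.08 ]
0.08 18 [0.43  0.219 0.08 ] [0.445 0.324 0.089]
0.09 4 [0.426 0.317 0.091] [0.445 0.324 0.097]
0.1 3 [0.426 0.324 0.101] [0.426 0.326 0.106]
0.14 9 [0.463 0.214 0.141] [0.472 0.237 0.15 ]
0.15 48 [0.458 0.191 0.15 ] [0.472 0.303 0.16 ]
{'clock': np.float64(7.75), 'tool_pos': array([0.437, 0.266, 0.046]), 'opening': np.float64(1.0), 'contact_force': array([-0.338,  0.184, -0.553])}
```

Tips are now at z≈0.070, straddling the cap, well above the jaw height of 61 mm. I close on it.

Request:
drive_tool(
  targets=[
    {"tx": 0.0, "ty": 0.0, "tz": 0.0, "wx": 0.0, "wy": 0.0, "wz": 0.0, "claw": -1.0},
    {"tx": 0.0, "ty": 0.0, "tz": 0.0, "wx": 0.0, "wy": 0.0, "wz": 0.0, "claw": -1.0},
    {"tx": 0.0, "ty": 0.0, "tz": 0.0, "wx": 0.0, "wy": 0.0, "wz": 0.0, "claw": -1.0},
    {"tx": 0.0, "ty": 0.0, "tz": 0.0, "wx": 0.0, "wy": 0.0, "wz": 0.0, "claw": -1.0},
    {"tx": 0.0, "ty": 0.0, "tz": 0.0, "wx": 0.0, "wy": 0.0, "wz": 0.0, "claw": -1.0},
    {"tx": 0.0, "ty": 0.0, "tz": 0.0, "wx": 0.0, "wy": 0.0, "wz": 0.0, "claw": -1.0},
    {"tx": 0.0, "ty": 0.0, "tz": 0.0, "wx": 0.0, "wy": 0.0, "wz": 0.0, "claw": -1.0},
    {"tx": 0.0, "ty": 0.0, "tz": 0.0, "wx": 0.0, "wy": 0.0, "wz": 0.0, "claw": -1.0},
  ],
  force=30,
)

```text
clock: 8.55
tool_pos: [0.4366, 0.2654, 0.0457]
eef_rot: [1.0, 0.021, 0.0, 0.0]
contact_force: [0.3, 0.8, -0.0]
opening: 0.47
finger_force: 29.9
```

Request:
drive_tool(
  targets=[
    {"tx": 0.0, "ty": 0.0, "tz": 0.07, "wx": 0.0, "wy": 0.0, "wz": 0.0, "claw": -1.0},
    {"tx": 0.4, "ty": -0.45, "tz": 0.0, "wx": 0.0, "wy": 0.0, "wz": 0.0, "claw": -1.0},
    {"tx": 0.8, "ty": -0.95, "tz": 0.0, "wx": 0.0, "wy": 0.0, "wz": 0.0, "claw": -1.0},
    {"tx": 0.8, "ty": -0.95, "tz": 0.0, "wx": 0.0, "wy": 0.0, "wz": 0.0, "claw": -1.0},
    {"tx": 0.8, "ty": -0.95, "tz": 0.0, "wx": 0.0, "wy": 0.0, "wz": 0.0, "claw": -1.0},
    {"tx": 0.5, "ty": -0.6, "tz": 0.0, "wx": 0.0, "wy": 0.0, "wz": 0.0, "claw": -1.0},
    {"tx": 0.45, "ty": -0.53, "tz": 0.0, "wx": 0.0, "wy": 0.0, "wz": 0.0, "claw": -1.0},
    {"tx": 0.0, "ty": 0.0, "tz": 0.0, "wx": 0.0, "wy": 0.0, "wz": 0.0, "claw": -1.0},
  ],
)

```text
clock: 9.35
tool_pos: [0.5513, 0.1284, 0.0477]
eef_rot: [1.0, 0.018, 0.001, 0.001]
contact_force: [-0.7, -0.5, -1.2]
opening: 0.468
finger_force: 29.9
```

Run:
```python
from m import *
b=snap('side','side5');a=snap('scene','scene5');s=r.get_state();print({k:np.round(s[k],4) for k in('clock','tool_pos','eef_rot','opening','finger_force','contact_force')})
t=s['tool_pos']
for x in(a,b):
    P=cloud(x);im=x['image'].astype(int);m=(im.sum(2)>250)&(np.hypot(P[...,0]-t[0],P[...,1]-t[1])<.03);Q=P[m]
    for z0,z1,rr in((.01,.04,.021),(.04,.078,.021)):
        k=(Q[:,2]>z0)&(Q[:,2]<z1)
        if k.sum()>10:print((z0,z1),circ(Q[k],t[:2],(z0,z1),rr))
B=cv2.resize(b['image'][140:290,170:370],(533,400));A=cv2.resize(a['image'][150:270,190:270],(267,400));cv2.imwrite('pics/crop5.png',np.hstack([B,A]))
```

```text
{'clock': np.float64(9.45), 'tool_pos': array([0.5485, 0.1326, 0.0476]), 'eef_rot': array([ 9.998e-01,  2.070e-02, -4.000e-04, -1.000e-04]), 'opening': np.float64(0.4696), 'finger_force': np.float64(29.8963), 'contact_force': array([-0.6882,  0.6023, -1.6158])}
(0.01, 0.04) (array([0.54945559, 0.13156049]), 101, np.float64(0.0012767982075816927))
(0.04, 0.078) (array([0.54989866, 0.13156734]), 129, np.float64(0.0013441381531927672))
(0.01, 0.04) (array([0.54966082, 0.12864995]), 205, np.float64(0.0009957522067452528))
(0.04, 0.078) (array([0.5493954 , 0.12842271]), 231, np.float64(0.000987863105769437))
```

View pics/crop5.png

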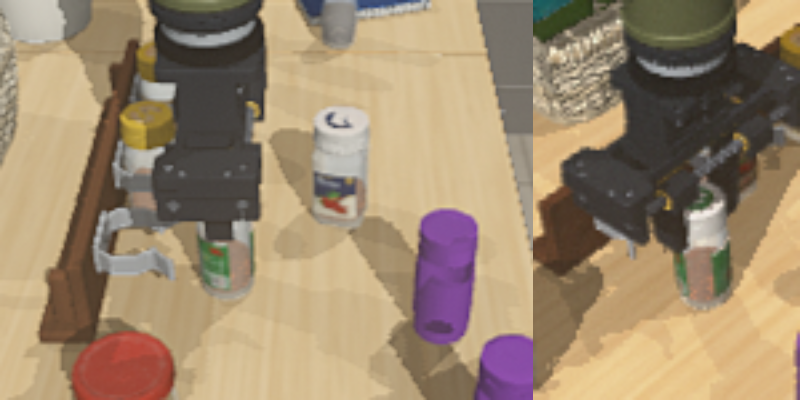

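The crop shows the jar upright in the grip by the cap, facing the empty clip's mouth, with the other jars untouched. I'll lower it the 1.5 mm and push along the clip axis.

Request:
drive_tool(
  targets=[
    {"tx": 0.2, "ty": 0.01, "tz": -0.05, "wx": 0.0, "wy": 0.0, "wz": 0.0, "claw": -1.0},
    {"tx": 0.3, "ty": 0.01, "tz": 0.0, "wx": 0.0, "wy": 0.0, "wz": 0.0, "claw": -1.0},
    {"tx": 0.3, "ty": 0.01, "tz": 0.0, "wx": 0.0, "wy": 0.0, "wz": 0.0, "claw": -1.0},
    {"tx": 0.2, "ty": 0.01, "tz": 0.0, "wx": 0.0, "wy": 0.0, "wz": 0.0, "claw": -1.0},
    {"tx": 0.1, "ty": 0.0, "tz": 0.0, "wx": 0.0, "wy": 0.0, "wz": 0.0, "claw": -1.0},
    {"tx": 0.1, "ty": 0.01, "tz": 0.0, "wx": 0.0, "wy": 0.0, "wz": 0.0, "claw": -1.0},
    {"tx": 0.1, "ty": 0.0, "tz": 0.0, "wx": 0.0, "wy": 0.0, "wz": 0.0, "claw": -1.0},
    {"tx": 0.0, "ty": 0.0, "tz": 0.0, "wx": 0.0, "wy": 0.0, "wz": 0.0, "claw": -1.0},
  ],
)

```text
clock: 10.25
tool_pos: [0.5884, 0.1339, 0.0463]
eef_rot: [1.0, 0.021, 0.0, 0.0]
contact_force: [1.0, 0.3, -1.9]
opening: 0.467
finger_force: 29.9
```

Request:
drive_tool(
  targets=[
    {"tx": 0.12, "ty": 0.01, "tz": 0.0, "wx": 0.0, "wy": 0.0, "wz": 0.0, "claw": -1.0},
    {"tx": 0.12, "ty": 0.0, "tz": 0.0, "wx": 0.0, "wy": 0.0, "wz": 0.0, "claw": -1.0},
    {"tx": 0.12, "ty": 0.01, "tz": 0.0, "wx": 0.0, "wy": 0.0, "wz": 0.0, "claw": -1.0},
    {"tx": 0.12, "ty": 0.0, "tz": 0.0, "wx": 0.0, "wy": 0.0, "wz": 0.0, "claw": -1.0},
    {"tx": 0.12, "ty": 0.01, "tz": 0.0, "wx": 0.0, "wy": 0.0, "wz": 0.0, "claw": -1.0},
    {"tx": 0.12, "ty": 0.0, "tz": 0.0, "wx": 0.0, "wy": 0.0, "wz": 0.0, "claw": -1.0},
    {"tx": 0.0, "ty": 0.0, "tz": 0.0, "wx": 0.0, "wy": 0.0, "wz": 0.0, "claw": -1.0},
    {"tx": 0.0, "ty": 0.0, "tz": 0.0, "wx": 0.0, "wy": 0.0, "wz": 0.0, "claw": -1.0},
  ],
)

```text
clock: 11.05
tool_pos: [0.609, 0.1345, 0.0471]
eef_rot: [1.0, 0.021, -0.001, 0.0]
contact_force: [-4.1, -0.8, 6.6]
opening: 0.47
finger_force: 30.1
```

Request:
drive_tool(
  targets=[
    {"tx": 0.1, "ty": 0.0, "tz": 0.02, "wx": 0.0, "wy": 0.0, "wz": 0.0, "claw": -1.0},
    {"tx": 0.1, "ty": 0.01, "tz": 0.0, "wx": 0.0, "wy": 0.0, "wz": 0.0, "claw": -1.0},
    {"tx": 0.07, "ty": 0.0, "tz": 0.0, "wx": 0.0, "wy": 0.0, "wz": 0.0, "claw": -1.0},
    {"tx": 0.05, "ty": 0.0, "tz": 0.0, "wx": 0.0, "wy": 0.0, "wz": 0.0, "claw": -1.0},
    {"tx": 0.03, "ty": 0.0, "tz": 0.0, "wx": 0.0, "wy": 0.0, "wz": 0.0, "claw": -1.0},
    {"tx": 0.0, "ty": 0.0, "tz": 0.0, "wx": 0.0, "wy": 0.0, "wz": 0.0, "claw": -1.0},
    {"tx": 0.0, "ty": 0.0, "tz": 0.0, "wx": 0.0, "wy": 0.0, "wz": 0.0, "claw": -1.0},
    {"tx": 0.0, "ty": 0.0, "tz": 0.0, "wx": 0.0, "wy": 0.0, "wz": 0.0, "claw": -1.0},
  ],
)

```text
clock: 11.85
tool_pos: [0.6201, 0.135, 0.0467]
eef_rot: [1.0, 0.021, -0.0, 0.0]
contact_force: [-3.5, -1.3, 0.4]
opening: 0.474
finger_force: 30.1
```

```bash
cat > chk.py <<'E'
from m import *
import sys
n=sys.argv[1];b=snap('side','side'+n);a=snap('scene','scene'+n);s=r.get_state();print({k:np.round(s[k],4) for k in('clock','tool_pos','eef_rot','opening','finger_force','contact_force')})
for x in(a,b):
    P=cloud(x);im=x['image'].astype(int);m=(im.sum(2)>250)&(np.hypot(P[...,0]-.618,P[...,1]-.135)<.03);Q=P[m]
    for z0,z1,rr in((.008,.04,.021),(.063,.078,.021),(.082,.097,.0215)):
        k=(Q[:,2]>z0)&(Q[:,2]<z1)
        if k.sum()>10:print((z0,z1),circ(Q[k],(.618,.135),(z0,z1),rr))
B=cv2.resize(b['image'][140:290,170:370],(533,400));A=cv2.resize(a['image'][150:270,190:270],(267,400));cv2.imwrite(f'pics/crop{n}.png',np.hstack([B,A]))
E
python3 chk.py 6
```

```text
{'clock': np.float64(11.95), 'tool_pos': array([0.62  , 0.135 , 0.0467]), 'eef_rot': array([ 9.998e-01,  2.100e-02, -1.000e-04,  1.000e-04]), 'opening': np.float64(0.4712), 'finger_force': np.float64(30.142), 'contact_force': array([-3.8044, -1.4476,  1.7211])}
(0.008, 0.04) (array([0.60488997, 0.13508997]), 17, np.float64(0.0011641278120226451))
(0.063, 0.078) (array([0.61461491, 0.13507284]), 76, np.float64(0.001809936633138772))
(0.082, 0.097) (array([0.62157895, 0.13489332]), 67, np.float64(0.0016251887815326973))
(0.008, 0.04) (array([0.60093876, 0.13342671]), 61, np.float64(0.005792931618904325))
(0.063, 0.078) (array([0.6129009 , 0.13515796]), 114, np.float64(0.004486149465781635))
(0.082, 0.097) (array([0.6185524 , 0.13645085]), 12, np.float64(0.0007116218867532502))
```

View pics/crop6.png

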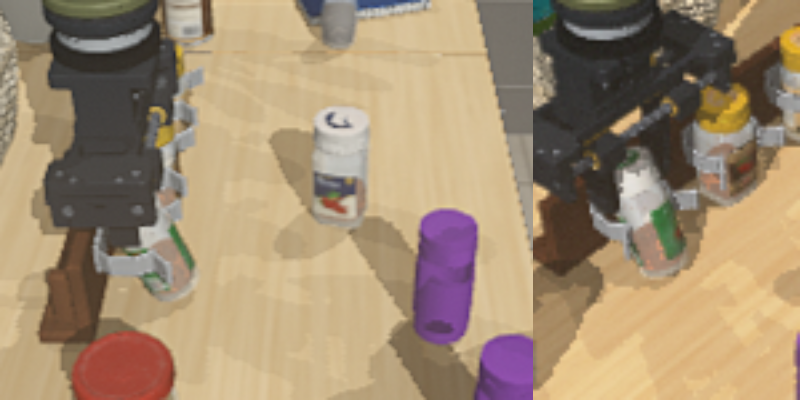

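The crop shows that the jar pivoted in the pads: cap at the seat, base lagging about 14.5°, lips not passed. The two rack jars are unmoved. I'll raise the grip to 60 N, back out 33 mm, and turn the tool so the jar stands upright again.

Request:
drive_tool(
  targets=[
    {"tx": 0.0, "ty": 0.0, "tz": 0.04, "wx": 0.0, "wy": 0.0, "wz": 0.0, "claw": -1.0},
    {"tx": -0.2, "ty": -0.01, "tz": 0.0, "wx": 0.0, "wy": 0.0, "wz": 0.0, "claw": -1.0},
    {"tx": -0.3, "ty": -0.01, "tz": 0.0, "wx": 0.0, "wy": 0.0, "wz": 0.0, "claw": -1.0},
    {"tx": -0.3, "ty": -0.01, "tz": 0.0, "wx": 0.0, "wy": -0.06, "wz": 0.0, "claw": -1.0},
    {"tx": -0.3, "ty": -0.01, "tz": 0.0, "wx": 0.0, "wy": -0.06, "wz": 0.0, "claw": -1.0},
    {"tx": 0.0, "ty": 0.0, "tz": 0.0, "wx": 0.0, "wy": -0.06, "wz": 0.0, "claw": -1.0},
    {"tx": 0.0, "ty": 0.0, "tz": 0.0, "wx": 0.0, "wy": -0.06, "wz": 0.0, "claw": -1.0},
    {"tx": 0.0, "ty": 0.0, "tz": 0.0, "wx": 0.0, "wy": 0.0, "wz": 0.0, "claw": -1.0},
  ],
  force=60,
)

```text
clock: 12.75
tool_pos: [0.5851, 0.1346, 0.0487]
eef_rot: [0.992, 0.022, 0.122, 0.004]
contact_force: [0.9, 1.2, -2.1]
opening: 0.461
finger_force: 59.9
```

```bash
cat > chk2.py <<'E'
from m import *
import sys
n=sys.argv[1];c=(float(sys.argv[2]),float(sys.argv[3]));a=snap('scene','scene'+n);b=snap('side','side'+n);s=r.get_state();print({k:np.round(s[k],4) for k in('clock','tool_pos','eef_rot','opening','finger_force','contact_force')})
for x in(a,b):
    P=cloud(x);im=x['image'].astype(int);m=(im.sum(2)>250)&(np.hypot(P[...,0]-c[0],P[...,1]-c[1])<.035);Q=P[m]
    for z0 in np.arange(.008,.1,.015):
        k=(Q[:,2]>z0)&(Q[:,2]<z0+.015)
        if k.sum()>10:print(round(z0,3),*circ(Q[k],c,(z0,z0+.015),.021,.035))
    print('max z',np.sort(Q[:,2])[-8:].round(4))
B=cv2.resize(b['image'][140:290,170:370],(533,400));A=cv2.resize(a['image'][150:270,190:270],(267,400));cv2.imwrite(f'pics/crop{n}.png',np.hstack([B,A]))
E
python3 chk2.py 7 .586 .134
```

```text
{'clock': np.float64(12.85), 'tool_pos': array([0.5897, 0.1356, 0.0497]), 'eef_rot': array([0.9919, 0.0214, 0.1251, 0.002 ]), 'opening': np.float64(0.4617), 'finger_force': np.float64(59.9345), 'contact_force': array([ 0.1249,  0.7089, -1.2292])}
0.008 [0.54902126 0.16425053] 49 0.006007457993467493
0.023 [0.54976836 0.16491423] 48 0.004070742600631714
0.038 [0.57550703 0.1354517 ] 50 0.0037182354323942735
0.053 [0.54601667 0.1604353 ] 53 0.006863220092511262
0.068 [0.54025456 0.15083862] 56 0.005009295873907638
0.083 [0.53670039 0.14133146] 43 0.004118898831484312
0.098 [0.57660977 0.13951646] 21 0.0018831088867608127
max z [0.1011 0.1015 0.1016 0.1017 0.1019 0.1022 0.2261 0.2287]
0.008 [0.57458239 0.1344207 ] 92 0.0007957334527750647
0.023 [0.575338   0.13512878] 93 0.0009467040683172556
0.038 [0.57880617 0.13699712] 125 0.006614191351047737
0.053 [0.5840485  0.14210044] 135 0.005087480650923528
0.068 [0.57617312 0.13507515] 26 0.0006372203192906689
max z [0.3916 0.3937 0.3964 0.3994 0.4034 0.4035 0.41   0.4154]
```

The jar is back within 1.5° of upright, at (0.576, 0.135). I correct the rest and push again with the 60 N grip.

Request:
drive_tool(
  targets=[
    {"tx": 0.1, "ty": 0.0, "tz": -0.02, "wx": 0.0, "wy": -0.025, "wz": 0.0, "claw": -1.0},
    {"tx": 0.15, "ty": 0.0, "tz": 0.0, "wx": 0.0, "wy": 0.0, "wz": 0.0, "claw": -1.0},
    {"tx": 0.15, "ty": 0.0, "tz": 0.0, "wx": 0.0, "wy": 0.0, "wz": 0.0, "claw": -1.0},
    {"tx": 0.15, "ty": 0.0, "tz": 0.0, "wx": 0.0, "wy": 0.0, "wz": 0.0, "claw": -1.0},
    {"tx": 0.15, "ty": 0.0, "tz": 0.0, "wx": 0.0, "wy": 0.0, "wz": 0.0, "claw": -1.0},
    {"tx": 0.15, "ty": 0.0, "tz": 0.0, "wx": 0.0, "wy": 0.0, "wz": 0.0, "claw": -1.0},
    {"tx": 0.15, "ty": 0.0, "tz": 0.0, "wx": 0.0, "wy": 0.0, "wz": 0.0, "claw": -1.0},
    {"tx": 0.0, "ty": 0.0, "tz": 0.0, "wx": 0.0, "wy": 0.0, "wz": 0.0, "claw": -1.0},
  ],
  force=60,
)

```text
clock: 13.65
tool_pos: [0.6195, 0.1346, 0.0506]
eef_rot: [0.992, 0.02, 0.128, 0.003]
contact_force: [1.1, -0.5, -2.8]
opening: 0.464
finger_force: 59.9
```

```bash
python3 chk2.py 8 .605 .135
```

```text
{'clock': np.float64(13.75), 'tool_pos': array([0.6196, 0.1348, 0.0508]), 'eef_rot': array([0.9915, 0.0205, 0.1286, 0.0035]), 'opening': np.float64(0.4646), 'finger_force': np.float64(59.88), 'contact_force': array([ 2.4574, -0.6564, -2.3569])}
0.008 [0.60798651 0.13404836] 48 0.0011968879146599224
0.023 [0.60967556 0.13494095] 37 0.0015038564218765424
0.038 [0.60791041 0.13397861] 60 0.006677443185273874
0.053 [0.60899986 0.1354177 ] 91 0.00632868835269633
0.068 [0.60987925 0.13454294] 60 0.0016066408753971555
0.083 [0.61023667 0.13561322] 44 0.0012793984951125542
0.098 [0.61059594 0.13896927] 25 0.0019855807936270667
max z [0.1461 0.1478 0.1481 0.2314 0.2375 0.2389 0.2752 0.2759]
0.008 [0.60674979 0.13335439] 98 0.0009360484172387534
0.023 [0.60691916 0.13412078] 81 0.0009477576471157984
0.038 [0.61006055 0.14316799] 70 0.003721099089961126
0.053 [0.61073653 0.14143072] 138 0.004229324116886491
0.068 [0.60755486 0.13393512] 30 0.0034498269499948974
max z [0.4318 0.4321 0.4338 0.4351 0.4364 0.4388 0.4401 0.4444]
```

The jar is upright at x≈0.608, and the force now pulls inward, so the lips have been passed. I push on to the seat.

Request:
drive_tool(
  targets=[
    {"tx": 0.1, "ty": 0.01, "tz": 0.0, "wx": 0.0, "wy": 0.0, "wz": 0.0, "claw": -1.0},
    {"tx": 0.1, "ty": 0.0, "tz": 0.0, "wx": 0.0, "wy": 0.0, "wz": 0.0, "claw": -1.0},
    {"tx": 0.08, "ty": 0.0, "tz": 0.0, "wx": 0.0, "wy": 0.0, "wz": 0.0, "claw": -1.0},
    {"tx": 0.05, "ty": 0.0, "tz": 0.0, "wx": 0.0, "wy": 0.0, "wz": 0.0, "claw": -1.0},
    {"tx": 0.03, "ty": 0.0, "tz": 0.0, "wx": 0.0, "wy": 0.0, "wz": 0.0, "claw": -1.0},
    {"tx": 0.0, "ty": 0.0, "tz": 0.0, "wx": 0.0, "wy": 0.0, "wz": 0.0, "claw": -1.0},
    {"tx": 0.0, "ty": 0.0, "tz": 0.0, "wx": 0.0, "wy": 0.0, "wz": 0.0, "claw": -1.0},
    {"tx": 0.0, "ty": 0.0, "tz": 0.0, "wx": 0.0, "wy": 0.0, "wz": 0.0, "claw": -1.0},
  ],
  force=60,
)

```text
clock: 14.55
tool_pos: [0.6286, 0.1348, 0.0504]
eef_rot: [0.992, 0.021, 0.127, 0.004]
contact_force: [0.8, -0.2, -1.7]
opening: 0.462
finger_force: 59.9
```

```bash
python3 chk2.py 9 .618 .135
```

```text
{'clock': np.float64(14.65), 'tool_pos': array([0.6286, 0.1348, 0.0504]), 'eef_rot': array([0.9917, 0.0207, 0.1271, 0.0041]), 'opening': np.float64(0.4612), 'finger_force': np.float64(59.9378), 'contact_force': array([-0.2696,  0.1272, -1.9639])}
0.008 [0.61672521 0.13437554] 50 0.0011840151330642379
0.023 [0.6182683  0.13513338] 33 0.0024105891909311644
0.038 [0.62080631 0.14353242] 62 0.00768793068494104
0.053 [0.61814147 0.13728925] 99 0.0062013535308210995
0.068 [0.61913913 0.13534483] 57 0.001486378458410257
0.083 [0.61895686 0.13587003] 49 0.0013497248774334333
0.098 [0.62013655 0.13932542] 28 0.0026206604244774284
max z [0.1039 0.1039 0.2318 0.2376 0.2741 0.2742 0.3943 0.3963]
0.008 [0.61577236 0.13361368] 98 0.0028400255463909272
0.023 [0.61602557 0.13418405] 81 0.002223185928948377
0.038 [0.62142919 0.14495761] 93 0.0037359748446324417
0.053 [0.62256954 0.14401826] 211 0.004691213993283593
0.068 [0.61700029 0.13491947] 28 0.003982129792898967
max z [0.4271 0.4284 0.4294 0.4313 0.4326 0.4332 0.4365 0.4372]
```

View pics/crop9.png

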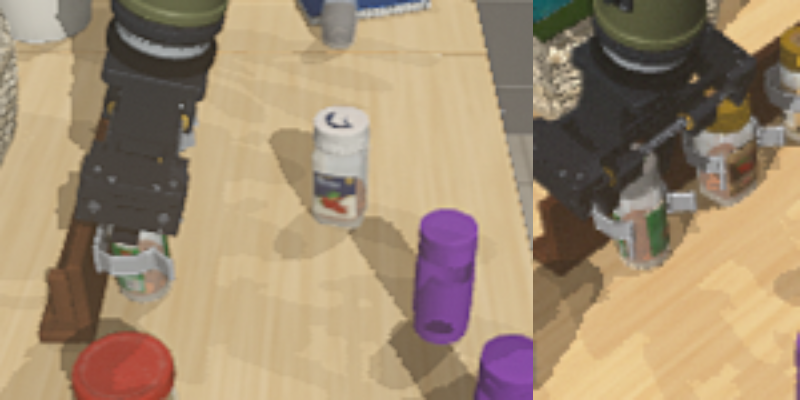

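The jar is upright inside the clip with the jaws round it, at x≈0.617. I push the last 2 mm to the stop and lower it the ~2 mm it is carried above the worktop.

Request:
drive_tool(
  targets=[
    {"tx": 0.04, "ty": 0.0, "tz": 0.0, "wx": 0.0, "wy": 0.0, "wz": 0.0, "claw": -1.0},
    {"tx": 0.03, "ty": 0.0, "tz": 0.0, "wx": 0.0, "wy": 0.0, "wz": 0.0, "claw": -1.0},
    {"tx": 0.0, "ty": 0.0, "tz": -0.02, "wx": 0.0, "wy": 0.0, "wz": 0.0, "claw": -1.0},
    {"tx": 0.0, "ty": 0.0, "tz": -0.02, "wx": 0.0, "wy": 0.0, "wz": 0.0, "claw": -1.0},
    {"tx": 0.0, "ty": 0.0, "tz": -0.02, "wx": 0.0, "wy": 0.0, "wz": 0.0, "claw": -1.0},
    {"tx": 0.0, "ty": 0.0, "tz": 0.0, "wx": 0.0, "wy": 0.0, "wz": 0.0, "claw": -1.0},
    {"tx": 0.0, "ty": 0.0, "tz": 0.0, "wx": 0.0, "wy": 0.0, "wz": 0.0, "claw": -1.0},
    {"tx": 0.0, "ty": 0.0, "tz": 0.0, "wx": 0.0, "wy": 0.0, "wz": 0.0, "claw": -1.0},
  ],
  force=60,
)

```text
clock: 15.45
tool_pos: [0.6308, 0.1348, 0.0486]
eef_rot: [0.992, 0.021, 0.127, 0.004]
contact_force: [-0.4, 0.7, -1.4]
opening: 0.457
finger_force: 59.9
```

Request:
drive_tool(
  targets=[
    {"tx": 0.04, "ty": 0.0, "tz": -0.02, "wx": 0.0, "wy": 0.0, "wz": 0.0, "claw": -1.0},
    {"tx": 0.03, "ty": 0.0, "tz": -0.02, "wx": 0.0, "wy": 0.0, "wz": 0.0, "claw": -1.0},
    {"tx": 0.0, "ty": 0.0, "tz": 0.0, "wx": 0.0, "wy": 0.0, "wz": 0.0, "claw": -1.0},
    {"tx": 0.0, "ty": 0.0, "tz": 0.0, "wx": 0.0, "wy": 0.0, "wz": 0.0, "claw": -1.0},
    {"tx": 0.0, "ty": 0.0, "tz": 0.0, "wx": 0.0, "wy": 0.0, "wz": 0.0, "claw": -1.0},
    {"tx": 0.0, "ty": 0.0, "tz": 0.0, "wx": 0.0, "wy": 0.0, "wz": 0.0, "claw": -1.0},
    {"tx": 0.0, "ty": 0.0, "tz": 0.0, "wx": 0.0, "wy": 0.0, "wz": 0.0, "claw": -1.0},
    {"tx": 0.0, "ty": 0.0, "tz": 0.0, "wx": 0.0, "wy": 0.0, "wz": 0.0, "claw": -1.0},
  ],
  force=60,
)

```text
clock: 16.25
tool_pos: [0.633, 0.1348, 0.0474]
eef_rot: [0.992, 0.021, 0.127, 0.004]
contact_force: [0.2, 0.0, -0.6]
opening: 0.463
finger_force: 59.9
```

```bash
python3 chk2.py 10 .619 .135
```

```text
{'clock': np.float64(16.35), 'tool_pos': array([0.6329, 0.1348, 0.0474]), 'eef_rot': array([0.9917, 0.0207, 0.1272, 0.0041]), 'opening': np.float64(0.4629), 'finger_force': np.float64(59.9362), 'contact_force': array([-0.1636, -0.0512, -1.5201])}
0.008 [0.62211787 0.13492251] 43 0.0012623711106874637
0.023 [0.62347709 0.1362277 ] 29 0.0020158938663288176
0.038 [0.62235758 0.14349681] 63 0.00934558680469768
0.053 [0.62155891 0.13608597] 107 0.006311981851375227
0.068 [0.62348051 0.13516675] 55 0.002258141110905321
0.083 [0.62321451 0.13640693] 43 0.0012711549577831824
0.098 [0.62443409 0.14024922] 24 0.0027199804103497766
max z [0.145  0.1455 0.228  0.2369 0.2719 0.2726 0.4047 0.412 ]
0.008 [0.62012952 0.1337718 ] 98 0.0018071085735023968
0.023 [0.62053    0.13450872] 78 0.0016952060108144616
0.038 [0.62149767 0.14540649] 85 0.002856510645214542
0.053 [0.62371536 0.14429608] 203 0.004597798094785106
0.068 [0.62379618 0.13664976] 16 0.004386531871059681
max z [0.4335 0.4348 0.4361 0.4371 0.4373 0.439  0.4397 0.4415]
```

Request:
drive_tool(
  targets=[
    {"tx": 0.03, "ty": 0.0, "tz": -0.02, "wx": 0.0, "wy": 0.0, "wz": 0.0, "claw": -1.0},
    {"tx": 0.0, "ty": 0.0, "tz": -0.02, "wx": 0.0, "wy": 0.0, "wz": 0.0, "claw": -1.0},
    {"tx": 0.0, "ty": 0.0, "tz": 0.0, "wx": 0.0, "wy": 0.0, "wz": 0.0, "claw": -1.0},
    {"tx": 0.0, "ty": 0.0, "tz": 0.0, "wx": 0.0, "wy": 0.0, "wz": 0.0, "claw": -1.0},
    {"tx": 0.0, "ty": 0.0, "tz": 0.0, "wx": 0.0, "wy": 0.0, "wz": 0.0, "claw": -1.0},
    {"tx": 0.0, "ty": 0.0, "tz": 0.0, "wx": 0.0, "wy": 0.0, "wz": 0.0, "claw": -1.0},
    {"tx": 0.0, "ty": 0.0, "tz": 0.0, "wx": 0.0, "wy": 0.0, "wz": 0.0, "claw": -1.0},
    {"tx": 0.0, "ty": 0.0, "tz": 0.0, "wx": 0.0, "wy": 0.0, "wz": 0.0, "claw": -1.0},
  ],
  force=60,
)

```text
clock: 17.15
tool_pos: [0.6338, 0.1348, 0.0473]
eef_rot: [0.992, 0.021, 0.128, 0.004]
contact_force: [-4.1, -0.2, 9.4]
opening: 0.463
finger_force: 60.1
```

The jar now touches both the worktop (9 N up) and the back stop (4 N). I let go.

Request:
drive_tool(
  targets=[
    {"tx": -0.02, "ty": 0.0, "tz": 0.03, "wx": 0.0, "wy": 0.0, "wz": 0.0, "claw": -1.0},
    {"tx": 0.0, "ty": 0.0, "tz": 0.0, "wx": 0.0, "wy": 0.0, "wz": 0.0, "claw": 0.6},
    {"tx": 0.0, "ty": 0.0, "tz": 0.0, "wx": 0.0, "wy": 0.0, "wz": 0.0, "claw": 0.6},
    {"tx": 0.0, "ty": 0.0, "tz": 0.0, "wx": 0.0, "wy": 0.0, "wz": 0.0, "claw": 0.6},
    {"tx": 0.0, "ty": 0.0, "tz": 0.0, "wx": 0.0, "wy": 0.0, "wz": 0.0, "claw": 0.6},
    {"tx": 0.0, "ty": 0.0, "tz": 0.0, "wx": 0.0, "wy": 0.0, "wz": 0.0, "claw": 0.6},
    {"tx": 0.0, "ty": 0.0, "tz": 0.0, "wx": 0.0, "wy": 0.0, "wz": 0.0, "claw": 0.6},
    {"tx": 0.0, "ty": 0.0, "tz": 0.0, "wx": 0.0, "wy": 0.0, "wz": 0.0, "claw": 0.6},
  ],
)

```text
clock: 17.95
tool_pos: [0.6332, 0.1348, 0.0471]
eef_rot: [0.992, 0.021, 0.127, 0.004]
contact_force: [-0.6, -0.2, -0.6]
opening: 0.799
finger_force: 0.0
```

Request:
drive_tool(
  targets=[
    {"tx": 0.0, "ty": 0.0, "tz": 0.2, "wx": 0.0, "wy": 0.0, "wz": 0.0, "claw": 0.6},
    {"tx": 0.0, "ty": 0.0, "tz": 0.4, "wx": 0.0, "wy": 0.0, "wz": 0.0, "claw": 0.6},
    {"tx": 0.0, "ty": 0.0, "tz": 0.6, "wx": 0.0, "wy": 0.0, "wz": 0.0, "claw": 0.6},
    {"tx": 0.0, "ty": 0.0, "tz": 0.8, "wx": 0.0, "wy": 0.0, "wz": 0.0, "claw": 0.6},
    {"tx": -0.3, "ty": 0.0, "tz": 0.8, "wx": 0.0, "wy": 0.0, "wz": 0.0, "claw": 0.6},
    {"tx": -0.9, "ty": 0.0, "tz": 0.8, "wx": 0.0, "wy": 0.0, "wz": 0.0, "claw": 0.6},
    {"tx": -0.9, "ty": 0.0, "tz": 0.5, "wx": 0.0, "wy": 0.0, "wz": 0.0, "claw": 0.6},
    {"tx": -0.9, "ty": 0.0, "tz": 0.3, "wx": 0.0, "wy": 0.0, "wz": 0.0, "claw": 0.6},
  ],
)

```text
clock: 18.75
tool_pos: [0.5432, 0.1348, 0.1817]
eef_rot: [0.991, 0.02, 0.129, 0.003]
contact_force: [0.4, 0.3, 0.2]
opening: 0.799
finger_force: 0.0
```

```bash
python3 chk2.py 11 .620 .135 | grep -v '0.0[35]3\? '
```

```text
{'clock': np.float64(18.85), 'tool_pos': array([0.5403, 0.1348, 0.1811]), 'eef_rot': array([0.9917, 0.0215, 0.127 , 0.0041]), 'opening': np.float64(0.8019), 'finger_force': np.float64(0.0), 'contact_force': array([-0.4934, -0.172 ,  0.0299])}
0.008 [0.62211806 0.1345685 ] 40 0.001160419168721074
0.023 [0.62160896 0.13499079] 32 0.0016985746396311666
0.038 [0.62316294 0.14439502] 65 0.008736399033014638
0.068 [0.62179301 0.13352875] 80 0.0019336057897326373
0.083 [0.62159951 0.13420858] 106 0.003744235318641581
0.098 [0.61050916 0.13454847] 87 0.007962137517810738
max z [0.1009 0.101  0.101  0.101  0.1014 0.1016 0.1021 0.1021]
0.008 [0.61976539 0.13359872] 107 0.0020102549266258715
0.023 [0.62021775 0.13387605] 78 0.0017289145671361594
0.038 [0.62159686 0.1449905 ] 92 0.006019606195778466
0.068 [0.62069737 0.13285964] 142 0.004701297653206294
0.083 [0.61935925 0.13355202] 134 0.0008393721672908965
0.098 [0.61978324 0.13231294] 215 0.008172803090787804
max z [0.1023 0.1023 0.1024 0.1025 0.1026 0.1027 0.1033 0.1033]
```

View pics/crop11.png

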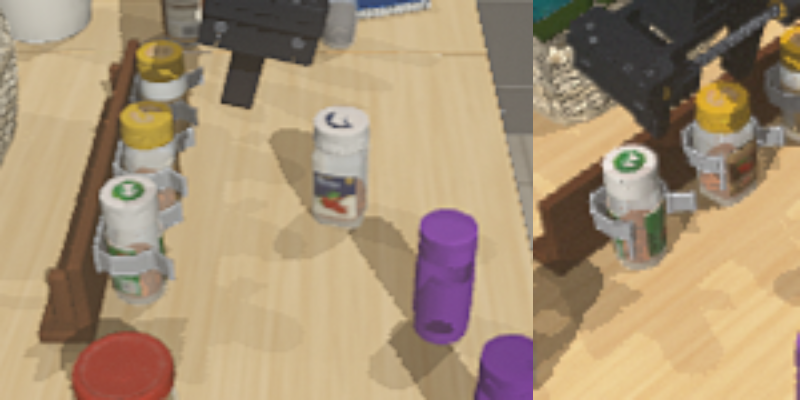

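The crop shows the green-labelled jar upright in its clip with the jaws closed round it (cap at crop (128,192)), at about (0.621, 0.134). Both yellow-capped jars are still in their clips and the gripper is clear.

```bash
python3 -c "
from plant import workorder;print(workorder.finish_job())"
```

```text
the job is handed in; nothing more can be done
None
```

The green-labelled jar is upright in the previously empty clip, pushed to the back stop and released, with both yellow-capped jars still in theirs; I handed the job in at about 19 s, after two misses: a first grasp that closed just above the cap, and a first push that tipped the jar about 15° and had to be backed out and redone.

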